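Turn the worn whetstone end for end in its spring-jaw holder

ROBOT

A 6-joint arm with a two-finger parallel gripper is mounted at the origin on the work surface. World frame = base frame: x ahead of the robot, y to its left, z up, the work surface at z = 0. Lengths are in m, angles in rad, forces in N, time in s.
With the tool pointing down it reaches from about 0.25 to 0.8 m from the base axis. Payload 8.5 kg.
Tool frame: the origin (TCP) lies at the very end of the fingers, on their centre line; the grasp point (between the pads) lies 19 mm behind it; z points along the fingers, y is the line along which they close (so a half turn about z gives the same grasp; the last joint's range is limited). The gripper opens to 85 mm and grips with 20 to 120 N. Pads are 22 mm wide; open, the fingers measure 114 mm over their backs; the gripper's body (76 mm by 85 mm) begins 54 mm behind the grasp point. The pads swing forward as they close: fully open they stand 13 mm farther back than shut.
Start: joints at [-1.11, 0.238, -0.013, 1.319, 0, 1.571], TCP at [0.233, -0.47, 0.231] pointing down, gripper open.
Joint ranges: [-2.66, 2.66], [-1.03, 1.9], [-1.14, 1.46], [-1.82, 2.27], [-1.45, 1.34], [-3.14, 3.14]. Speed limits (rad/s): [2.22, 2.22, 2.79, 3.14, 3.14, 3.14].

INTERFACE

Orientations are given as a unit quaternion [w, x, y, z].
In Python, from bench import bot, cams, job_done gives the robot as it stands.
- The arm moves only by the tool drive_tool, never from a script. Its argument "rows" is a list of rows, each a list of 3 entries, a list of its own where there are three numbers: the opening in per cent of the stroke, from 0 (shut) to 100 (fully open), then the shift along the tool's x, y, z in cm, then the turn, a rotation vector about the tool's x, y, z in rad. In form: [[gripper, [dx, dy, dz], [ax, ay, az]], ...]. A call has 1 to 10 rows; each row is the pose to reach, as a shift and turn from the pose commanded when the call began, along the tool's axes at that moment; what a row does not reach only later rows make up. A row lasts 1/10 s, in which the tool goes at most 50 mm and 8.59 degrees, less where a joint would pass 70% of its speed; a pose out of reach is approached as far as the arm can. A call with a gripper value outside its range is refused whole. The fingers move at their own pace and stop on an object; "grip_force" is the grip in N (left out, the last holds). Time passes only in rows, so rows that repeat a pose let the fingers close. It gives the time, the measured TCP pose, the force, the opening and the grip force at its end, in the units of the state.
- bot.state(): the state, without advancing time (a new reading comes with each control period).
- cams.read_camera(name): name is "side" or "top" or "wrist"; returns a dict with "color" (420x560x3 uint8, red, green, blue), "fx", "fy", "cx", "cy" (pixels), "k1" (the pictures are not rectified: a ray, as slopes to the right and down, at radius r is drawn at 1 + k1 r^2 times it, then the intrinsics apply), "rvec" (rotation vector, rad) and "tvec" (3), from world to camera coordinates, as OpenCV has them. Camera axes: x right, y down, z forward; pixel columns grow to the right and rows downward; lengths in m; the calibration is good to about 2 mm. A picture is of the moment at which its call begins. There is no depth.
- job_done(): hands the job in; it is judged then, once.
The state is a dict: "clock": time; "q": joint angles; "qvel": joint speeds; "effort": joint torques, N m; "tcp_pos": TCP position; "tcp_rot": TCP orientation; "contact_force": force on the tool from outside, world axes, zero at the start; "ft_torque": the same for the moment, N m; "width": opening from 0.0 (shut) to 1.0 (fully open); "grip_force": force on a finger pad.
Only numpy, scipy, OpenCV 4.12 (cv2) and the standard library are available. Lean on these libraries where they do the work, as an engineer would, in place of code of your own. Each camera call takes 0.05 s, during which the arm holds its last target. There are 200 camera calls.

TASK

The whetstone in the holder has been worn down at the end by the fixed stop. Lift it clear of the holder, turn it end for end (same face up) and put it back so that the worn end goes against the sprung jaw: flat on the floor of the trough, between the side walls, and held against the fixed stop by the jaw. Set it in gently, do not drop it, and leave the jars, the knife and the small dressing stone where they are.

Things in the scene. Friction and masses are not known exactly. Their poses are not given: they have to be found in the camera images.
- stone_mid (a point): Centre of the loose whetstone: block, brown layer below, cream above, 200 mm long (x), 50 mm wide (y), 28 mm thick (z up), 0.44 to 0.69 kg. This point is half-way along and across, 14 mm above its underside. Its +x end is worn: from 20 mm past the middle the top, greyed by use, slopes down to leave that end 20 mm thick; the other end is full thickness. Sides, ends and underside are flat.
- stone_worn_end (a point): Middle of the whetstone's worn (thin) end face, 100 mm from its centre along the stone's +x, 10 mm above its underside. At the start this end is at the fixed stop (stone +x along holder -x); it belongs at the sprung jaw (stone +x along holder +x).
- holder: Whetstone holder: aluminium trough 270 mm long (x), 68 mm wide (y) on rubber feet, fixed to the counter. Origin on the counter under the middle of the seated stone, whose centre is then 26 mm above it. Trough floor 12 mm above the counter. The ends hold the stone: fixed stop at -x, sprung jaw at +x. Stop and jaw are square-topped and rise 14 mm above the trough floor (26 mm above the counter).
- holder_stop (a point): Middle of the top inner edge of the fixed stop (black block at the holder's -x end): x = -100 mm, 26 mm above the counter. With the jaw forward the gap to the jaw is 8 mm shorter than the stone, so it cannot be pressed in from straight above: one end has to push the jaw back with the other end tipped up by at least 5 degrees, which is then lowered inside this stop.
- holder_jaw (a point): Fixed point where the middle of the sprung jaw's top inner edge is with the stone seated: holder x = +100 mm, 26 mm above the counter. The black jaw slides along x on springs: it presses the seated stone with 8 N; with the stone out it comes forward 8 mm (3 N there), and it can be pushed back at most 7 mm beyond this point (13 N); its grip can hold a stone proud that was not pressed fully down.
- holder_walls (a point): Holder x = +72 mm, on its centre line, on the trough floor, between the side walls of the jaw end. Walls stand 1.5 mm clear of each long side of the stone, vertical to 10 mm above the floor, then flared outwards for 5 mm more. They run from x = +45 mm to the jaw end and likewise from x = -45 mm to the stop. The 90 mm between are open at the sides, the floor there only 38 mm wide: room for fingers.
- jar_large: Clip-top glass jar of yellow pickles, 86 mm across, 125 mm tall, loose; origin under its centre. Not to be disturbed.
- jar_small: Clip-top glass jar of beetroot, 76 mm across, 85 mm tall, loose; origin under its centre. Not to be disturbed.
- dressing_stone: Small pale dressing stone, 70 x 28 x 22 mm, loose; origin under its centre. Not to be disturbed.
- knife: Chef's knife lying flat, 330 mm long, blade towards its +x, 15 mm high at the handle; origin under the bolster. Not to be disturbed.

How it is judged:
By the outcome, as a careful person would: the job done as asked, in the order asked, and still so for the second after the job is handed in, with the robot touching nothing.
It also fails if it takes over 64 s, if anything falls off the work surface, if the arm or the gripper's body presses on something with over 40 N, if the wrist force passes 120 N, or if a joint passes its speed limit or range.

## Working session

There is one attempt and no reset: what is moved stays moved. The work goes in short steps, Python scripts to look and compute and a tool call to move; the robot and the scene stay as the last step left them, time stands still between calls to the robot, and variables do not carry over. Pictures are saved under pics/ and viewed, at most 14 in all, crops included, and the job is handed in when it is done.

Besides the shell and the picture viewer there is one more tool, called after "Call:" as name(argument=value, ...), one argument or row to a line, values as JSON. drive_tool: Moves the arm, as the interface text tells. Its arguments: {"type":"object","properties":{"rows":{"type":"array"},"grip_force":{"type":"number"}},"required":["rows"]}

```bash
mkdir -p pics; cat > h.py <<'E'
import numpy as np, cv2, pickle
from bench import bot, cams, job_done
def snap(n,f):
    c=cams.read_camera(n); cv2.imwrite(f'pics/{f}.png',c['color'][:,:,::-1]); pickle.dump(c,open(f'pics/{f}.pkl','wb')); return c
def load(f): return pickle.load(open(f'pics/{f}.pkl','rb'))
def ray(c,u,v):
    x=np.array([(u-c['cx'])/c['fx'],(v-c['cy'])/c['fy']]); d=x.copy()
    for _ in range(20): x=d/(1+c['k1']*(x@x))
    R=cv2.Rodrigues(np.array(c['rvec'],float))[0]; t=np.array(c['tvec'],float).ravel()
    return -R.T@t, R.T@np.array([x[0],x[1],1.])
def onz(c,u,v,z):
    o,d=ray(c,u,v); return o+d*(z-o[2])/d[2]
def proj(c,p):
    R=cv2.Rodrigues(np.array(c['rvec'],float))[0]; q=R@np.array(p,float)+np.array(c['tvec'],float).ravel(); x=q[:2]/q[2]; x=x*(1+c['k1']*(x@x)); return np.array([x[0]*c['fx']+c['cx'],x[1]*c['fy']+c['cy']])
E
python3 - <<'E'
from h import *
for n in('top','side'):
    c=snap(n,n+'0'); print(n,c['fx'],c['k1'],ray(c,280,210))
print(bot.state())
E
```

```text
top 387.90504625493685 -0.037547972244954264 (array([ 0.52428293, -0.01611988,  0.97215085]), array([ 0.1014823 ,  0.00134935, -0.99491558]))
side 508.06369812298146 -0.17875838052773665 (array([0.53780228, 1.05239549, 0.85134839]), array([ 0.07951382, -0.81015378, -0.58114062]))
{'clock': 0.1, 'q': array([-1.11001151e+00,  2.38724267e-01, -1.41664134e-02,  1.31919378e+00,
       -2.42807881e-06,  1.57079609e+00]), 'qvel': array([-0.00146244, -0.00196186,  0.0036432 ,  0.00124841,  0.00141519,
       -0.0007654 ]), 'effort': array([ 3.70172279e-05, -5.39720857e+01,  3.46997845e+01,  1.34060928e-02,
        6.69734263e-06,  1.91398539e-05]), 'tcp_pos': array([ 0.23327695, -0.46991393,  0.23074146]), 'tcp_rot': array([-6.26769417e-04,  9.73576630e-01,  2.28359651e-01, -1.48260268e-04]), 'contact_force': array([0.04416666, 0.39489142, 0.82558253]), 'ft_torque': array([0.02093925, 0.03035997, 0.00761352]), 'grip_force': 0.0, 'width': 1.0009229145994114}
```

View pics/top0.png

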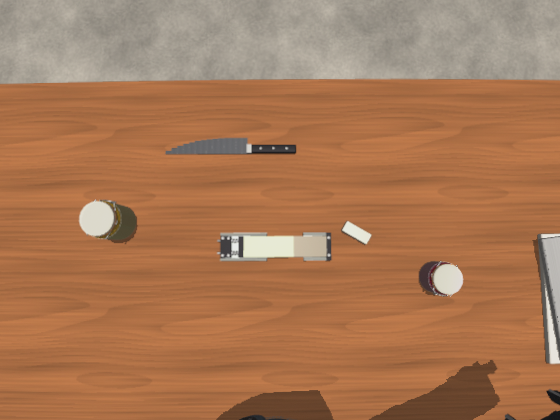

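View pics/side0.png

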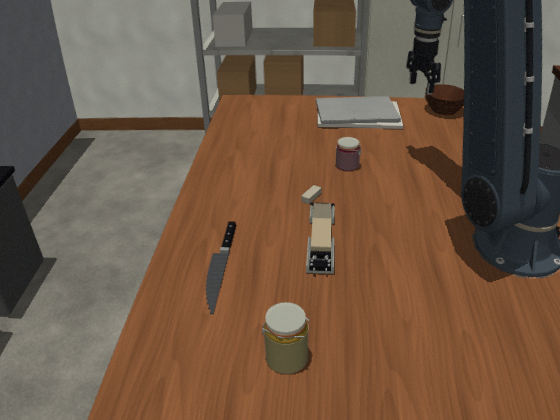

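The top view shows the holder along a near-horizontal line, jaw at left (~232,247), stop at right (~329,247). The stone spans 243–326 and its grey worn part is at the right. The dressing stone is at (356,233), the jars at (100,218) and (446,279), and the knife at (230,148).

```bash
python3 - <<'E'
from h import *
t=load('top0');s=load('side0')
a=cv2.resize(t['color'][225:270,210:375],None,fx=4.8,fy=4.8,interpolation=cv2.INTER_CUBIC)
b=cv2.resize(s['color'][180:280,280:350],None,fx=3.6,fy=3.6,interpolation=cv2.INTER_CUBIC)
im=np.zeros((590,800,3),np.uint8); im[:a.shape[0],:a.shape[1]]=a; im[220:220+b.shape[0],:b.shape[1]]=b
cv2.imwrite('pics/crop0.png',im[:,:,::-1])
hsv=cv2.cvtColor(t['color'],cv2.COLOR_RGB2HSV)
for p in [(260,247),(310,247),(250,235),(356,233),(318,237),(290,228)]: print(p,t['color'][p[1],p[0]],hsv[p[1],p[0]])
for n,p,z in [('stop',(327,247),.026),('jaw',(243,247),.04),('dress',(356,233),.022),('jl',(97,219),.125),('js',(447,279),.085)]: print(n,onz(t,*p,z))
E
```

```text
(260, 247) [231 233 212] [ 33  23 233]
(310, 247) [198 185 163] [ 19  45 198]
(250, 235) [171 171 161] [ 30  15 171]
(356, 233) [231 233 219] [ 34  15 233]
(318, 237) [196 183 162] [ 19  44 196]
(290, 228) [177 113  71] [ 12 153 177]
stop [ 0.52910051 -0.12805049  0.026     ]
jaw [0.53146091 0.07457488 0.04      ]
dress [ 0.56235793 -0.20061391  0.022     ]
jl [0.59530223 0.38812317 0.125     ]
js [ 0.4522728  -0.39380844  0.085     ]
```

View pics/crop0.png

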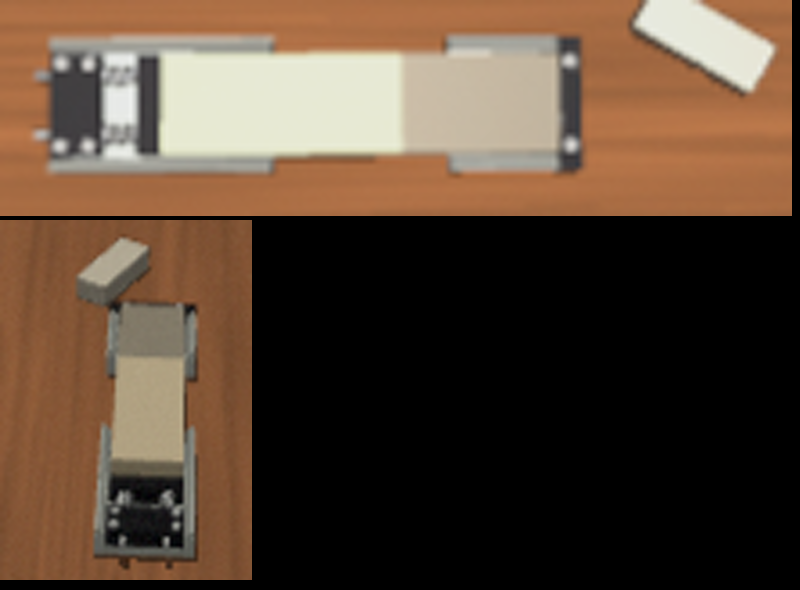

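The crop shows the stone seated: cream from crop x≈160 to 402, grey to 560, with side edges at y≈53 and 154. Stop at x≈570, jaw at x≈150. Next I compute the pose and the first move.

```bash
cat >> h.py <<'E'
from scipy.spatial.transform import Rotation as Ro
def move_to(p,yaw_deg):
    st=bot.state(); w,x,y,z=st['tcp_rot']; R=Ro.from_quat([x,y,z,w])
    a=np.radians(yaw_deg); T=Ro.from_matrix(np.array([[np.cos(a),np.sin(a),0],[np.sin(a),-np.cos(a),0],[0,0,-1]]))
    return R.inv().apply(np.array(p)-st['tcp_pos'])*100,(R.inv()*T).as_rotvec()
E
python3 - <<'E'
from h import *
t=load('top0');f=lambda x,y,z:onz(t,210-.4+x/4.8,225-.4+y/4.8,z)
A,B,C,D,E,F=f(160,53,.04),f(159,156,.04),f(560,56,.032),f(558,152,.032),f(402,53,.04),f(402,154,.04)
for q in(A,B,C,D,E,F):print(q.round(4))
j=(A+B)/2;w=(C+D)/2;e=(E+F)/2;print('len',np.linalg.norm((j-w)[:2]),'wid',np.linalg.norm(A-B),'knee',np.linalg.norm((j-e)[:2]))
m=(j+w)/2;d=j-w;yaw=np.degrees(np.arctan2(d[1],d[0]));print(m,yaw)
print(move_to([m[0],m[1],.26],yaw))
E
```

```text
[0.5586 0.0747 0.04  ]
[0.5075 0.0753 0.04  ]
[ 0.555  -0.1262  0.032 ]
[ 0.5069 -0.124   0.032 ]
[ 0.5572 -0.0462  0.04  ]
[ 0.507  -0.0455  0.04  ]
len 0.20010321745826243 wid 0.05108755753294804 knee 0.12081601543716866
[ 0.53197739 -0.02506284  0.036     ] 89.396141772864
(array([ 46.53506827, -26.56746533,  -2.89174694]), array([-1.15701073e-03, -7.05953153e-04, -1.09947180e+00]))
```

Call:
drive_tool(
  rows=[
    [100,[46.5,-26.6,-2.9],[0,0,-1.1]],
    [100,[46.5,-26.6,-2.9],[0,0,-1.1]],
    [100,[46.5,-26.6,-2.9],[0,0,-1.1]],
    [100,[46.5,-26.6,-2.9],[0,0,-1.1]],
    [100,[46.5,-26.6,-2.9],[0,0,-1.1]],
    [100,[46.5,-26.6,-2.9],[0,0,-1.1]],
    [100,[46.5,-26.6,-2.9],[0,0,-1.1]],
    [100,[46.5,-26.6,-2.9],[0,0,-1.1]],
    [100,[46.5,-26.6,-2.9],[0,0,-1.1]],
    [100,[46.5,-26.6,-2.9],[0,0,-1.1]],
  ],
  grip_force=60,
)

```text
clock: 1.1
tcp_pos: [0.512, -0.0534, 0.2583]
tcp_rot: [-0.0, 0.711, 0.704, -0.0]
contact_force: [1.4, -0.7, -0.1]
width: 0.999
grip_force: 0.0
```

```bash
python3 - <<'E'
from h import *
print(move_to([.532,-.0251,.26],89.4))
E
```

```text
(array([ 2.85101624,  1.96870122, -0.16851295]), array([-1.86074555e-04,  6.94824847e-06,  7.48222339e-04]))
```

Call:
drive_tool(
  rows=[
    [100,[0,0,0],[0,0,0]],
    [100,[0,0,0],[0,0,0]],
    [100,[0,0,0],[0,0,0]],
  ],
)

```text
clock: 1.4
tcp_pos: [0.5107, -0.0559, 0.258]
tcp_rot: [-0.0, 0.711, 0.703, -0.0]
contact_force: [0.1, 0.8, -0.4]
width: 1.003
grip_force: 0.0
```

```bash
python3 - <<'E'
from h import *
print(move_to([.532,-.0251,.26],89.4)); c=snap('wrist','w0'); print(bot.state()['tcp_pos'],bot.state()['contact_force'])
print(ray(c,280,210))
E
```

```text
(array([ 3.10230902,  2.09307663, -0.20117361]), array([-1.09002863e-03,  6.63780598e-05,  1.67225476e-04]))
[ 0.5106779  -0.05629695  0.25817718] [-0.78323126 -1.01087233 -0.61127138]
(array([0.51255404, 0.02613059, 0.40121159]), array([-0.00663742, -0.31060215, -0.95055126]))
```

View pics/w0.png

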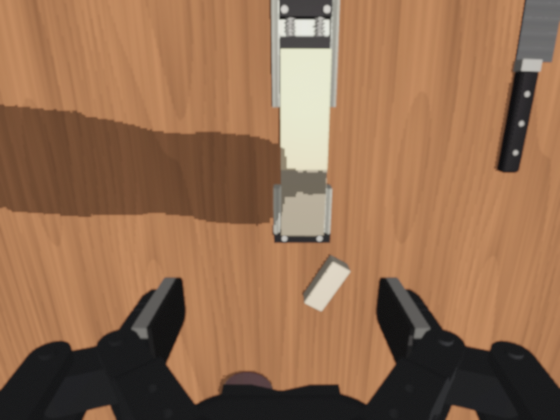

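The wrist view shows the holder near-vertical: stone edges at u≈281 and 329, jaw-end edge at v≈48, stop edge at v≈237, and a shadow band at v≈150–195. I measure the edges more exactly here.

```bash
python3 - <<'E'
from h import *
c=load('w0');g=cv2.GaussianBlur(c['color'].astype(np.float32)[:,:,2],(0,0),.8)  # blue: wood/black low, stone high
def edge(line,a,b): # sub-pixel strongest gradient
    d=np.diff(line)[a:b]; i=np.argmax(np.abs(d)); i=min(max(i,1),len(d)-2); y=np.abs(d[i-1:i+2]); return a+i+.5+.5*(y[0]-y[2])/(y[0]-2*y[1]+y[2])
for v in (70,115,125,135,145):
    l=edge(g[v],272,288);r=edge(g[v],322,336);L=onz(c,l,v,.04);R=onz(c,r,v,.04);print(v,round(l,1),round(r,1),((L+R)/2)[:2].round(4),np.linalg.norm(L-R).round(4))
J=np.mean([onz(c,u,edge(g[:,u],40,56),.04) for u in range(290,322,4)],0)
S=np.mean([onz(c,u,edge(g[:,u],228,240),.032) for u in range(290,322,4)],0)
print(J,S,(J+S)/2,np.linalg.norm((J-S)[:2]),np.degrees(np.arctan2((J-S)[1],(J-S)[0])))
E
```

```text
70 274.2 330.6 [0.5339 0.0546] 0.0562
115 279.8 329.3 [0.5365 0.0111] 0.0511
125 279.9 328.9 [0.5365 0.001 ] 0.0511
135 279.9 328.6 [ 0.5364 -0.0092] 0.0512
145 279.8 328.0 [ 0.5362 -0.0196] 0.0512
[0.53535348 0.07493469 0.04      ] [ 0.53800448 -0.12702756  0.032     ] [ 0.53667898 -0.02604643  0.036     ] 0.2019796439903717 90.75203124883411
```

Call:
drive_tool(
  rows=[
    [100,[3.05,2.3,5],[0,0,0]],
    [100,[3.05,2.3,9],[0,0,0]],
    [100,[3.05,2.3,12],[0,0,0]],
    [100,[3.05,2.3,13.8],[0,0,0]],
    [100,[3.05,2.3,13.8],[0,0,0]],
    [100,[3.05,2.3,13.8],[0,0,0]],
    [100,[3.05,2.3,13.8],[0,0,0]],
  ],
)

```text
clock: 2.15
tcp_pos: [0.5354, -0.0259, 0.1219]
tcp_rot: [0.001, 0.711, 0.703, 0.001]
contact_force: [0.5, 0.2, 0.2]
width: 1.005
grip_force: 0.0
```

```bash
python3 - <<'E'
from h import *
c=snap('wrist','w1'); print(bot.state()['tcp_pos'],ray(c,280,210)[0])
E
```

```text
[ 0.5354891  -0.02575133  0.12189293] [0.53680614 0.05612743 0.26508763]
```

View pics/w1.png

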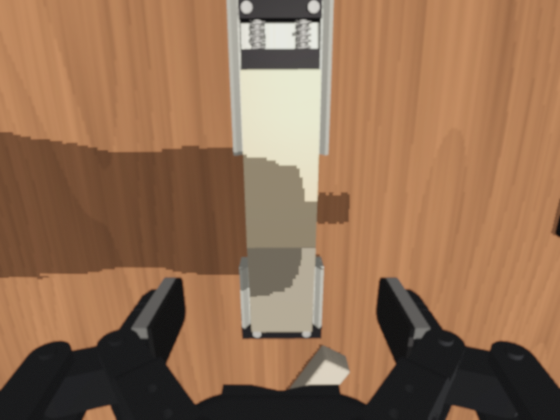

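The stone is centred between the fingers (finger symmetry u≈281; stone centre u≈280 at v=70 and 281.5 at v=330). Jaw edge is at v≈69, knee at v≈247 and stop edge at v≈330.

```bash
python3 - <<'E'
from h import *
c=load('w1');g=cv2.GaussianBlur(c['color'].astype(np.float32)[:,:,2],(0,0),.8)
def edge(line,a,b):
    d=np.diff(line)[a:b]; i=np.argmax(np.abs(d)); return a+i+.5
P=[]
for v in (165,170,176,182,188,195,202,225,235,243):
    l=edge(g[v],236,254);r=edge(g[v],308,324);L=onz(c,l,v,.04);R=onz(c,r,v,.04);print(v,l,r,((L+R)/2)[:2].round(4),np.linalg.norm(L-R).round(4));P.append((L+R)/2)
J=np.mean([onz(c,u,edge(g[:,u],62,76),.04) for u in range(255,305,4)],0)
S=np.mean([onz(c,u,edge(g[:,u],322,336),.032) for u in range(264,300,4)],0)
print(J,S,(J+S)/2,np.linalg.norm((J-S)[:2]))
for n,u,v,z in[('wallTL',240.5,153,.027),('wallTR',321.5,153,.027),('wBL',243,335,.026),('wBR',320,335,.026)]:print(n,onz(c,u,v,z))
print(move_to([.536,-.0256,.12],89.4))
E
```

```text
165 242.5 318.5 [0.5366 0.0144] 0.0511
170 243.5 318.5 [0.5369 0.011 ] 0.0507
176 243.5 317.5 [0.5366 0.0069] 0.0503
182 243.5 317.5 [0.5365 0.0027] 0.0506
188 243.5 317.5 [ 0.5365 -0.0015] 0.0509
195 244.5 317.5 [ 0.5367 -0.0065] 0.0505
202 244.5 316.5 [ 0.5363 -0.0116] 0.0502
225 245.5 316.5 [ 0.5365 -0.0287] 0.0506
235 245.5 315.5 [ 0.5361 -0.0364] 0.0504
243 246.5 315.5 [ 0.5364 -0.0426] 0.0501
[0.53639633 0.07488101 0.04      ] [ 0.53462927 -0.1264287   0.032     ] [ 0.5355128  -0.02577384  0.036     ] 0.20131746333901876
wallTL [0.50856691 0.02088305 0.027     ]
wallTR [0.56559671 0.02022191 0.027     ]
wBL [ 0.50281758 -0.13431353  0.026     ]
wBR [ 0.56883128 -0.13513773  0.026     ]
(array([0.01568863, 0.0504453 , 0.18942052]), array([ 2.51348871e-03, -1.31667249e-05, -4.76124019e-04]))
```

Call:
drive_tool(
  rows=[
    [100,[0,0.1,4],[0,0,0]],
    [100,[0,0.1,7],[0,0,0]],
    [100,[0,0.1,9.5],[0,0,0]],
    [100,[0,0.1,11],[0,0,0]],
    [100,[0,0.1,11.2],[0,0,0]],
    [100,[0,0.1,11.2],[0,0,0]],
    [100,[0,0.1,11.2],[0,0,0]],
  ],
)

```text
clock: 2.9
tcp_pos: [0.5367, -0.0253, 0.0097]
tcp_rot: [0.001, 0.711, 0.704, 0.001]
contact_force: [0.4, -0.4, 0.6]
width: 1.0
grip_force: 0.0
```

Call:
drive_tool(
  rows=[
    [45,[0,0,0],[0,0,0]],
    [45,[0,0,0],[0,0,0]],
    [45,[0,0,0],[0,0,0]],
    [45,[0,0,0],[0,0,0]],
    [45,[0,0,0],[0,0,0]],
    [45,[0,0,0],[0,0,0]],
    [45,[0,0,0],[0,0,0]],
    [45,[0,0,0],[0,0,0]],
    [45,[0,0,0],[0,0,0]],
    [45,[0,0,0],[0,0,0]],
  ],
  grip_force=60,
)

```text
clock: 3.9
tcp_pos: [0.5359, -0.0252, 0.0092]
tcp_rot: [0.0, 0.711, 0.704, 0.0]
contact_force: [-1.9, 0.1, 7.0]
width: 0.574
grip_force: 63.2
```

Call:
drive_tool(
  rows=[
    [45,[0,0,0],[0,0,0]],
    [45,[0,0,0],[0,0,0]],
    [45,[0,0,-0.5],[0,0,0]],
    [45,[0,0,-1.0],[0,0,0]],
    [45,[0,0,-1.5],[0,0,0]],
    [45,[0,0,-2.5],[0,0,0]],
    [45,[0,0,-4],[0,0,0]],
    [45,[0,0,-7],[0,0,0]],
    [45,[0,0,-10],[0,0,0]],
    [45,[0,0,-10],[0,0,0]],
  ],
  grip_force=90,
)

```text
clock: 4.9
tcp_pos: [0.5385, -0.0252, 0.1132]
tcp_rot: [0.003, 0.711, 0.704, 0.003]
contact_force: [0.5, -0.1, -5.4]
width: 0.569
grip_force: 96.9
```

```bash
python3 - <<'E'
from h import *
c=snap('wrist','w2');snap('side','s2'); s=bot.state();print(s['tcp_pos'],s['contact_force'],s['ft_torque'],s['q'],s['tcp_rot'],s['width'])
E
```

```text
[ 0.53617077 -0.02511582  0.10909723] [-0.26610643  0.83513239 -6.17345094] [0.04894148 0.02217501 0.00485122] [-4.69938318e-02  3.26038633e-01 -2.15070291e-01  1.02756134e+00
  3.23835706e-04  1.53379531e+00] [6.72988218e-04 7.10630400e-01 7.03564693e-01 8.38654160e-04] 0.5685757240540406
```

View pics/w2.png

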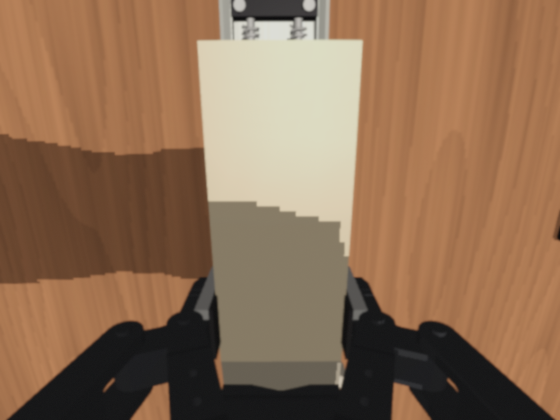

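The wrist view shows the stone held: full end edge at v≈41 (u 199–361), worn knee at v≈360, centred on u≈281.

```bash
python3 - <<'E'
from h import *
c=load('w2'); 
for u,v in((199.5,41),(361.5,41),(280,41)): print(onz(c,u,v,.1398))
for u in (222,339):print(onz(c,u,360,.1398))
L=np.linalg.norm(onz(c,199.5,41,.1398)-onz(c,361.5,41,.1398));print(L)
E
```

```text
[0.51454726 0.07503048 0.1398    ]
[0.56559551 0.07456277 0.1398    ]
[0.53987421 0.07467092 0.1398    ]
[ 0.51354037 -0.04896377  0.1398    ]
[ 0.56407717 -0.04979876  0.1398    ]
0.051050399040247454
```

Call:
drive_tool(
  rows=[
    [45,[0,0,0],[0,0,-0.1]],
    [45,[0,0,0],[0,0,-0.24]],
    [45,[0,0,0],[0,0,-0.38]],
    [45,[0,0,0],[0,0,-0.52]],
    [45,[0,0,0],[0,0,-0.66]],
    [45,[0,0,0],[0,0,-0.8]],
    [45,[0,0,0],[0,0,-0.94]],
    [45,[0,0,0],[0,0,-1.05]],
    [45,[0,0,0],[0,0,-1.05]],
  ],
)

```text
clock: 5.9
tcp_pos: [0.5346, -0.0251, 0.1068]
tcp_rot: [-0.001, 0.262, 0.965, -0.0]
contact_force: [0.7, -0.6, -5.5]
width: 0.571
grip_force: 96.5
```

Call:
drive_tool(
  rows=[
    [45,[0,0,0],[0,0,-0.1]],
    [45,[0,0,0],[0,0,-0.24]],
    [45,[0,0,0],[0,0,-0.38]],
    [45,[0,0,0],[0,0,-0.52]],
    [45,[0,0,0],[0,0,-0.66]],
    [45,[0,0,0],[0,0,-0.8]],
    [45,[0,0,0],[0,0,-0.94]],
    [45,[0,0,0],[0,0,-1.05]],
    [45,[0,0,0],[0,0,-1.05]],
  ],
)

```text
clock: 6.8
tcp_pos: [0.535, -0.0251, 0.1074]
tcp_rot: [-0.001, -0.256, 0.967, 0.0]
contact_force: [-0.3, -0.1, -6.8]
width: 0.567
grip_force: 96.5
```

Call:
drive_tool(
  rows=[
    [45,[0,0,0],[0,0,-0.1]],
    [45,[0,0,0],[0,0,-0.24]],
    [45,[0,0,0],[0,0,-0.38]],
    [45,[0,0,0],[0,0,-0.52]],
    [45,[0,0,0],[0,0,-0.66]],
    [45,[0,0,0],[0,0,-0.8]],
    [45,[0,0,0],[0,0,-0.94]],
    [45,[0,0,0],[0,0,-1.0416]],
    [45,[0,0,0],[0,0,-1.0416]],
    [45,[0,0,0],[0,0,-1.0416]],
  ],
)

```text
clock: 7.8
tcp_pos: [0.5354, -0.0252, 0.1079]
tcp_rot: [-0.0, -0.701, 0.713, 0.0]
contact_force: [-1.2, -0.2, -6.2]
width: 0.569
grip_force: 96.5
```

```bash
python3 - <<'E'
from h import *
for n in('top','side','wrist'):snap(n,n+'3')
s=bot.state();print(s['tcp_pos'],s['contact_force'],s['ft_torque'],s['q'],s['tcp_rot'])
p,r=move_to(s['tcp_pos'],-90);print(r)
im=np.hstack([cv2.resize(load('top3')['color'][200:290,190:370],None,fx=2.2,fy=2.2),cv2.resize(load('side3')['color'][150:300,260:400],None,fx=1.32,fy=1.32)]) 
w=load('wrist3')['color'][:380]; o=np.zeros((580,600,3),np.uint8);o[:im.shape[0],:im.shape[1]]=im[:,:600];o[200:580,:560]=w
cv2.imwrite('pics/c3.png',o[:,:,::-1])
E
```

```text
[ 0.53555137 -0.02518464  0.10816506] [ 0.06590097  0.32089437 -6.05849607] [0.08029083 0.07323402 0.0304431 ] [-4.70424827e-02  3.27557852e-01 -2.15401803e-01  1.02817904e+00
  8.99364950e-05 -1.60463391e+00] [-8.29966274e-05 -7.02422749e-01  7.11759966e-01  1.56326899e-04]
[ 0.00033846  0.00010371 -0.01320492]
```

View pics/c3.png

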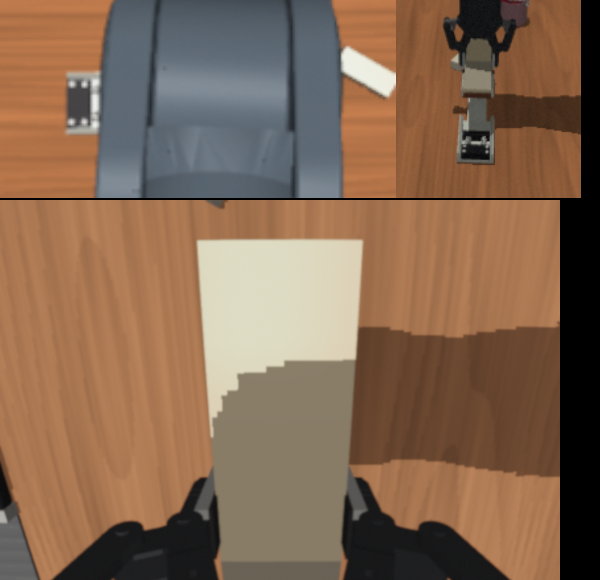

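The stone is turned: full end edge now on the stop side (wrist v≈40, u 198–362), still centred. The side view shows the worn end toward the jaw. Next I tip the stop end up 7° (0.122 rad) and bring it down.

Call:
drive_tool(
  rows=[
    [45,[0.5,0,1.5],[0,0.04,-0.003]],
    [45,[1.0,0,3],[0,0.08,-0.003]],
    [45,[1.36,0,4.8],[0,0.122,-0.003]],
    [45,[1.36,0,4.8],[0,0.122,-0.003]],
    [45,[1.36,0,4.8],[0,0.122,-0.003]],
    [45,[1.36,0,4.8],[0,0.122,-0.003]],
    [45,[1.36,0,4.8],[0,0.122,-0.003]],
    [45,[1.36,0,4.8],[0,0.122,-0.003]],
  ],
)

```text
clock: 8.75
tcp_pos: [0.536, -0.0389, 0.061]
tcp_rot: [-0.043, -0.703, 0.708, -0.043]
contact_force: [0.0, 1.2, -6.6]
width: 0.57
grip_force: 96.3
```

```bash
cat >> h.py <<'E'
def tgt(Xc,Zc,th,x=.5360,yaw=-90.57,y0=-.0252):
    """tool-axis shift (cm) and turn to put worn bottom corner at holder (Xc,Zc) mm with tilt th deg"""
    a=np.radians(th); X=Xc-100*np.cos(a)-2.8*np.sin(a); Z=Zc+100*np.sin(a)-2.8*np.cos(a)
    st=bot.state(); w,i,j,k=st['tcp_rot']; R=Ro.from_quat([i,j,k,w]); b=np.radians(yaw)
    T=Ro.from_matrix(np.array([[np.cos(b),np.sin(b),0],[np.sin(b),-np.cos(b),0],[0,0,-1]]))*Ro.from_euler('y',a)
    p=np.array([x,y0+X/1000,Z/1000]); print(st['tcp_pos'].round(4),st['contact_force'].round(1),'->',p.round(4)); return (R.inv().apply(p-st['tcp_pos'])*100).round(3),(R.inv()*T).as_rotvec().round(4)
E
python3 - <<'E'
from h import *
print(tgt(86,13.5,7))
c=snap('side','s4'); snap('wrist','w4')
im=cv2.resize(c['color'][110:290,240:400],None,fx=3.2,fy=3.2,interpolation=cv2.INTER_CUBIC);cv2.imwrite('pics/s4c.png',im[:,:,::-1])
print(tgt(86,13.5,7))
E
```

```text
[ 0.536  -0.0389  0.061 ] [ 0.   1.2 -6.6] -> [ 0.536  -0.0388  0.0229]
(array([-4.760e-01,  1.000e-03,  3.784e+00]), array([-0.0013,  0.0006,  0.0022]))
[ 0.5357 -0.0389  0.0607] [ 0.6 -0.1 -5.1] -> [ 0.536  -0.0388  0.0229]
(array([-0.469, -0.025,  3.754]), array([-0.0008,  0.0005,  0.0025]))
```

View pics/s4c.png

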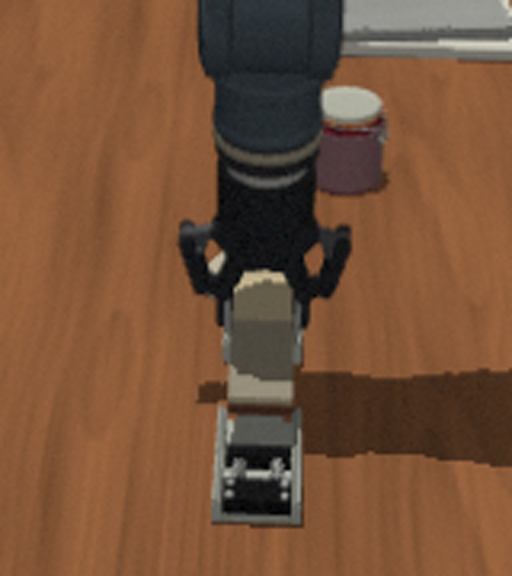

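The side crop shows the worn end low, in line with the trough just inside the jaw (crop x 228–293, v≈405). Descending.

Call:
drive_tool(
  rows=[
    [45,[-0.12,0,1],[0,0,0.002]],
    [45,[-0.24,0,2],[0,0,0.002]],
    [45,[-0.34,0,2.8],[0,0,0.002]],
    [45,[-0.41,0,3.3],[0,0,0.002]],
    [45,[-0.46,0,3.7],[0,0,0.002]],
    [45,[-0.46,0,3.7],[0,0,0.002]],
    [45,[-0.46,0,3.7],[0,0,0.002]],
    [45,[-0.46,0,3.7],[0,0,0.002]],
  ],
)

```text
clock: 9.65
tcp_pos: [0.5359, -0.0387, 0.0234]
tcp_rot: [-0.043, -0.703, 0.709, -0.043]
contact_force: [0.7, 0.5, -6.3]
width: 0.57
grip_force: 96.7
```

```bash
python3 - <<'E'
from h import *
print(tgt(86,13.5,7));print(tgt(102.5,13,7));print(bot.state()['ft_torque'])
c=snap('wrist','w5'); cv2.imwrite('pics/w5v.png',c['color'][:,:,::-1])
E
```

```text
[ 0.5359 -0.0387  0.0234] [ 0.7  0.5 -6.3] -> [ 0.536  -0.0388  0.0229]
(array([ 0.003, -0.015,  0.05 ]), array([-0.0008,  0.0003,  0.0009]))
[ 0.5359 -0.0387  0.0234] [ 0.7  0.5 -6.3] -> [ 0.536  -0.0223  0.0224]
(array([-1.641, -0.   , -0.101]), array([-0.0008,  0.0003,  0.0009]))
[ 0.26333072 -0.03087511 -0.00484016]
```

View pics/w5v.png

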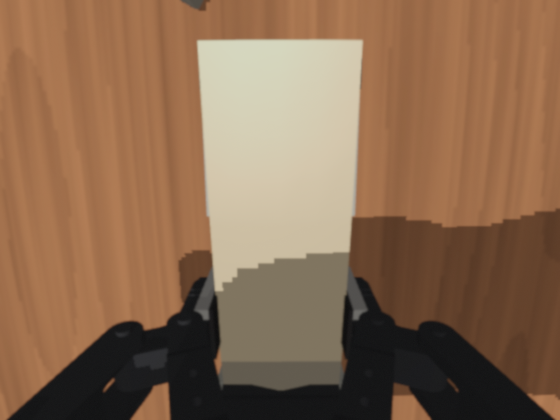

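No contact (only the −6 N weight). Slivers of the stop-side walls show symmetrically at u≈206 and 356. Now I push into the jaw.

Call:
drive_tool(
  rows=[
    [45,[-0.3,0,0],[0,0,0]],
    [45,[-0.5,0,0],[0,0,0]],
    [45,[-0.7,0,-0.03],[0,0,0]],
    [45,[-0.9,0,-0.05],[0,0,0]],
    [45,[-1.1,0,-0.06],[0,0,0]],
    [45,[-1.3,0,-0.08],[0,0,0]],
    [45,[-1.3,0,-0.08],[0,0,0]],
    [45,[-1.3,0,-0.08],[0,0,0]],
  ],
)

```text
clock: 10.5
tcp_pos: [0.5358, -0.0267, 0.0227]
tcp_rot: [-0.044, -0.702, 0.709, -0.044]
contact_force: [-1.2, -8.9, -1.5]
width: 0.57
grip_force: 96.8
```

```bash
python3 - <<'E'
from h import *
print(tgt(102.5,13,7));print(bot.state()['ft_torque'])
E
```

```text
[ 0.5358 -0.0267  0.0227] [-1.2 -8.9 -1.5] -> [ 0.536  -0.0223  0.0224]
(array([-0.442, -0.012, -0.022]), array([-0.0007, -0.0021,  0.0002]))
[-1.1692262   0.10517674  0.06326778]
```

Call:
drive_tool(
  rows=[
    [45,[-0.15,0,-0.02],[0,0,0]],
    [45,[-0.3,0,-0.03],[0,0,0]],
    [45,[-0.46,0,-0.04],[0,0,0]],
    [45,[-0.46,0,-0.04],[0,0,0]],
    [45,[-0.46,0,-0.04],[0,0,0]],
    [45,[-0.46,0,-0.04],[0,0,0]],
  ],
)

```text
clock: 11.1
tcp_pos: [0.5359, -0.0227, 0.0227]
tcp_rot: [-0.044, -0.702, 0.709, -0.044]
contact_force: [-1.1, -11.9, -1.0]
width: 0.574
grip_force: 96.9
```

```bash
python3 - <<'E'
from h import *
for th in (7,5,3,1.5,0.5,0): print(th,tgt(102.5-(7-th)*.15,12.8,th))
c=snap('wrist','w6'); print(bot.state()['ft_torque'])
for u,v in((281,41),):print([onz(c,u,v,z) for z in(.064,)])
E
```

```text
[ 0.5359 -0.0227  0.0227] [ -1.1 -11.9  -1. ] -> [ 0.536  -0.0223  0.0222]
7 (array([-0.044, -0.014,  0.044]), array([-0.0007, -0.0031, -0.0002]))
[ 0.5359 -0.0227  0.0227] [ -1.1 -11.9  -1. ] -> [ 0.536  -0.0229  0.0187]
5 (array([-0.031, -0.015,  0.396]), array([-0.0007, -0.038 , -0.0002]))
[ 0.5359 -0.0227  0.0227] [ -1.1 -11.9  -1. ] -> [ 0.536  -0.0233  0.0152]
3 (array([-0.03 , -0.015,  0.748]), array([-0.0007, -0.0729, -0.0002]))
[ 0.5359 -0.0227  0.0227] [ -1.1 -11.9  -1. ] -> [ 0.536  -0.0236  0.0126]
1.5 (array([-0.038, -0.015,  1.011]), array([-0.0007, -0.0991, -0.0002]))
[ 0.5359 -0.0227  0.0227] [ -1.1 -11.9  -1. ] -> [ 0.536  -0.0237  0.0109]
0.5 (array([-0.046, -0.015,  1.186]), array([-0.0007, -0.1166, -0.0002]))
[ 0.5359 -0.0227  0.0227] [ -1.1 -11.9  -1. ] -> [ 0.536  -0.0237  0.01  ]
0 (array([-0.052, -0.015,  1.273]), array([-0.0007, -0.1253, -0.0002]))
[-1.70729083  0.22365906  0.04897162]
[array([ 0.53533887, -0.11729865,  0.064     ])]
```

The force (12 N) and the full-end edge (y≈−0.117) match the plan. Now I lower the stop end.

Call:
drive_tool(
  rows=[
    [45,[0,0,0.18],[0,-0.018,0]],
    [45,[0,0,0.35],[0,-0.036,0]],
    [45,[0,0,0.53],[0,-0.054,0]],
    [45,[0,0,0.7],[0,-0.072,0]],
    [45,[0,0,0.85],[0,-0.086,0]],
    [45,[0,0,0.97],[0,-0.098,0]],
    [45,[0,0,0.97],[0,-0.098,0]],
    [45,[0,0,0.97],[0,-0.098,0]],
  ],
)

```text
clock: 11.95
tcp_pos: [0.5358, -0.0239, 0.0128]
tcp_rot: [-0.009, -0.703, 0.711, -0.01]
contact_force: [-0.1, -11.0, -2.1]
width: 0.575
grip_force: 97.0
```

```bash
python3 - <<'E'
from h import *
for th in (1.5,0): print(th,tgt(101.6,12.3,th))
c=snap('wrist','w7'); print(bot.state()['ft_torque'])
cv2.imwrite('pics/w7v.png',c['color'][:,:,::-1])
E
```

```text
[ 0.5358 -0.0239  0.0128] [ -0.1 -11.   -2.1] -> [ 0.536  -0.0236  0.0121]
1.5 (array([-0.029, -0.018,  0.072]), array([-0.0005, -0.0009, -0.0003]))
[ 0.5358 -0.0239  0.0128] [ -0.1 -11.   -2.1] -> [ 0.536  -0.0236  0.0095]
0 (array([-0.04 , -0.018,  0.334]), array([-0.0005, -0.0271, -0.0003]))
[-1.70836001  0.17003636  0.05703277]
```

View pics/w7v.png

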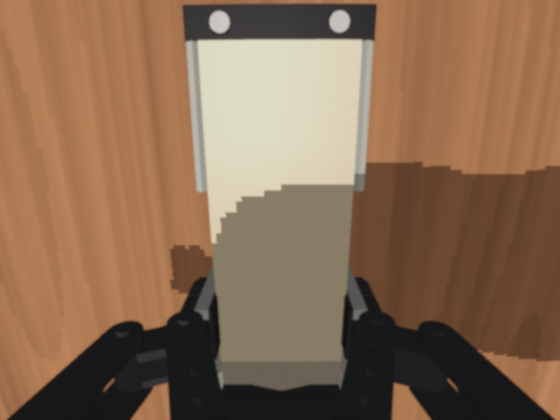

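The full end (v≈40) is now inside the stop (black bar v 5–38) and centred between the walls (u 197 and 362). Finish levelling, then lower gently to the floor.

Call:
drive_tool(
  rows=[
    [45,[0,0,0.12],[0,-0.01,0]],
    [45,[0,0,0.22],[0,-0.019,0]],
    [45,[0,0,0.32],[0,-0.027,0]],
    [45,[0,0,0.32],[0,-0.027,0]],
    [45,[0,0,0.32],[0,-0.027,0]],
    [45,[0,0,0.32],[0,-0.027,0]],
  ],
)

```text
clock: 12.6
tcp_pos: [0.5359, -0.0239, 0.0097]
tcp_rot: [0.0, -0.704, 0.711, -0.0]
contact_force: [-1.4, -9.8, -2.1]
width: 0.573
grip_force: 97.4
```

```bash
python3 - <<'E'
from h import *
print(tgt(100.4,12.,0)); print(bot.state()['ft_torque'])
E
```

```text
[ 0.5359 -0.0239  0.0097] [-1.4 -9.8 -2.1] -> [ 0.536  -0.0248  0.0092]
(array([ 0.094, -0.009,  0.051]), array([-0.0007, -0.0002, -0.    ]))
[-1.72299989  0.14136432  0.05683455]
```

Call:
drive_tool(
  rows=[
    [45,[0,0,0.04],[0,0,0]],
    [45,[0,0,0.08],[0,0,0]],
    [45,[0.05,0,0.1],[0,0,0]],
    [45,[0.1,0,0.1],[0,0,0]],
    [45,[0.13,0,0.1],[0,0,0]],
    [45,[0.13,0,0.1],[0,0,0]],
    [45,[0.13,0,0.1],[0,0,0]],
  ],
)

```text
clock: 13.3
tcp_pos: [0.536, -0.0242, 0.0093]
tcp_rot: [0.001, -0.704, 0.71, 0.0]
contact_force: [-2.9, -4.4, 6.9]
width: 0.568
grip_force: 98.1
```

Call:
drive_tool(
  rows=[
    [58,[0,0,0],[0,0,0]],
    [60,[0,0,0],[0,0,0]],
    [65,[0,0,0],[0,0,0]],
    [75,[0,0,0],[0,0,0]],
    [100,[0,0,0],[0,0,0]],
    [100,[0,0,0],[0,0,0]],
    [100,[0,0,0],[0,0,0]],
    [100,[0,0,0],[0,0,0]],
  ],
  grip_force=20,
)

```text
clock: 14.1
tcp_pos: [0.5357, -0.0236, 0.0083]
tcp_rot: [0.001, -0.704, 0.71, 0.001]
contact_force: [0.1, -0.6, 1.0]
width: 0.999
grip_force: 0.0
```

Call:
drive_tool(
  rows=[
    [100,[0,0,-1],[0,0,0]],
    [100,[0,0,-3],[0,0,0]],
    [100,[0,0,-6],[0,0,0]],
    [100,[0,0,-9],[0,0,0]],
    [100,[0,0,-11.3],[0,0,0]],
    [100,[0,0,-11.3],[0,0,0]],
    [100,[0,0,-11.3],[0,0,0]],
  ],
)

```text
clock: 14.8
tcp_pos: [0.5359, -0.024, 0.122]
tcp_rot: [0.002, -0.704, 0.71, 0.001]
contact_force: [0.0, 0.3, 0.3]
width: 0.997
grip_force: 0.0
```

```bash
python3 - <<'E'
from h import *
c=snap('wrist','w8'); print(bot.state()['tcp_pos'],bot.state()['contact_force'])
s=snap('side','s8')['color'][180:280,280:350]; o=c['color'].copy(); o[:300,:210]=cv2.resize(s,None,fx=3,fy=3)
cv2.imwrite('pics/w8v.png',o[:,:,::-1])
E
```

```text
[ 0.53537566 -0.02399195  0.12118143] [ 0.14553526  0.6783175  -0.62122574]
```

View pics/w8v.png

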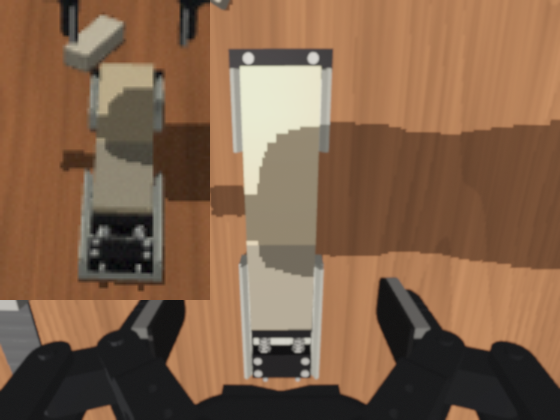

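The wrist view shows the stone in the trough: full end at the stop (v≈66), grey worn end at the jaw (v≈330), centred. The side view looks level. I'll press both ends down lightly with shut fingers, which also checks height.

Call:
drive_tool(
  rows=[
    [0,[3,0,0],[0,0,0]],
    [0,[6.5,0,2],[0,0,0]],
    [0,[6.5,0,4],[0,0,0]],
    [0,[6.5,0,6],[0,0,0]],
    [0,[6.5,0,7],[0,0,0]],
    [0,[6.5,0,7.4],[0,0,0]],
    [0,[6.5,0,7.6],[0,0,0]],
    [0,[6.5,0,7.6],[0,0,0]],
    [0,[6.5,0,7.6],[0,0,0]],
  ],
)

```text
clock: 15.8
tcp_pos: [0.5356, -0.0887, 0.0458]
tcp_rot: [0.001, -0.704, 0.71, 0.001]
contact_force: [0.1, -1.1, 0.2]
width: 0.002
grip_force: 0.0
```

Call:
drive_tool(
  rows=[
    [0,[0,0,0.1],[0,0,0]],
    [0,[0,0,0.2],[0,0,0]],
    [0,[0,0,0.3],[0,0,0]],
    [0,[0,0,0.4],[0,0,0]],
    [0,[0,0,0.5],[0,0,0]],
    [0,[0,0,0.5],[0,0,0]],
  ],
)

```text
clock: 16.4
tcp_pos: [0.5351, -0.0887, 0.0401]
tcp_rot: [0.001, -0.704, 0.71, 0.001]
contact_force: [-0.3, 1.0, 0.8]
width: 0.003
grip_force: 0.8
```

Call:
drive_tool(
  rows=[
    [0,[0,0,0.05],[0,0,0]],
    [0,[0,0,0.1],[0,0,0]],
    [0,[0,0,0.15],[0,0,0]],
    [0,[0,0,0.15],[0,0,0]],
  ],
)

```text
clock: 16.8
tcp_pos: [0.5351, -0.0888, 0.04]
tcp_rot: [0.001, -0.704, 0.71, 0.001]
contact_force: [-5.6, 0.9, 18.0]
width: 0.001
grip_force: 9.2
```

Full end is at 40.0 mm under 18 N, so it is on the floor. Now the worn end (expected ≈35–36 mm).

Call:
drive_tool(
  rows=[
    [0,[0,0,-1],[0,0,0]],
    [0,[0,0,-2],[0,0,0]],
    [0,[-5,0,-2],[0,0,0]],
    [0,[-9,0,-2],[0,0,0]],
    [0,[-13,0,-2],[0,0,0]],
    [0,[-13,0,-1],[0,0,0]],
    [0,[-13,0,0],[0,0,0]],
    [0,[-13,0,0.1],[0,0,0]],
    [0,[-13,0,0.1],[0,0,0]],
    [0,[-13,0,0.1],[0,0,0]],
  ],
)

```text
clock: 17.8
tcp_pos: [0.5363, 0.0403, 0.0381]
tcp_rot: [0.001, -0.703, 0.711, 0.001]
contact_force: [0.2, 0.1, 0.4]
width: 0.001
grip_force: 0.0
```

Call:
drive_tool(
  rows=[
    [0,[0,0,0.1],[0,0,0]],
    [0,[0,0,0.18],[0,0,0]],
    [0,[0,0,0.25],[0,0,0]],
    [0,[0,0,0.25],[0,0,0]],
  ],
)

```text
clock: 18.2
tcp_pos: [0.5365, 0.0409, 0.036]
tcp_rot: [0.001, -0.704, 0.71, 0.001]
contact_force: [-0.9, -2.0, 5.3]
width: -0.001
grip_force: 2.6
```

Call:
drive_tool(
  rows=[
    [0,[0,0,0.05],[0,0,0]],
    [0,[0,0,0.1],[0,0,0]],
    [0,[0,0,0.1],[0,0,0]],
  ],
)

```text
clock: 18.5
tcp_pos: [0.5366, 0.0409, 0.0358]
tcp_rot: [0.001, -0.704, 0.71, 0.0]
contact_force: [-4.5, -2.6, 14.7]
width: 0.001
grip_force: 7.4
```

Call:
drive_tool(
  rows=[
    [0,[0,0,-1],[0,0,0]],
    [0,[0,0,-4],[0,0,0]],
    [0,[0,0,-8],[0,0,0]],
    [0,[6,0,-10],[0,0,0]],
    [0,[6,5,-12],[0,0,0]],
    [0,[6,10,-14],[0,0,0]],
    [0,[6,15,-16],[0,0,0]],
    [0,[6,15,-16],[0,0,0]],
    [0,[6,15,-16],[0,0,0]],
  ],
)

```text
clock: 19.4
tcp_pos: [0.3849, -0.0179, 0.1957]
tcp_rot: [0.002, -0.704, 0.71, 0.0]
contact_force: [1.2, -0.4, -0.3]
width: -0.003
grip_force: 0.0
```

```bash
python3 - <<'E'
from h import *
t=snap('top','t9');s=snap('side','s9');print(bot.state()['tcp_pos'])
a=cv2.resize(t['color'][225:270,210:375],None,fx=4.8,fy=4.8,interpolation=cv2.INTER_CUBIC)
b=cv2.resize(s['color'][180:280,280:350],None,fx=3.6,fy=3.6,interpolation=cv2.INTER_CUBIC)
im=np.zeros((590,800,3),np.uint8); im[:a.shape[0],:a.shape[1]]=a; im[220:220+b.shape[0],:b.shape[1]]=b
cv2.imwrite('pics/crop9.png',im[:,:,::-1])
for n,z in(('top',None),('side',None)):
    d=np.abs(load(n+'0')['color'].astype(int)-load(n[0]+'9')['color']).max(2)
    for nm,p in dict(jl=(.595,.388,.06),js=(.452,-.394,.04),ds=(.562,-.2006,.011),kn=(.76,.05,.01)).items():
        u,v=proj(load(n+'0'),p).astype(int); print(n,nm,(d[max(v-15,0):v+15,max(u-15,0):u+15]>50).sum())
E
```

```text
[ 0.38696403 -0.01786473  0.1945748 ]
top jl 0
top js 0
top ds 0
top kn 0
side jl 0
side js 11
side ds 102
side kn 0
```

View pics/crop9.png

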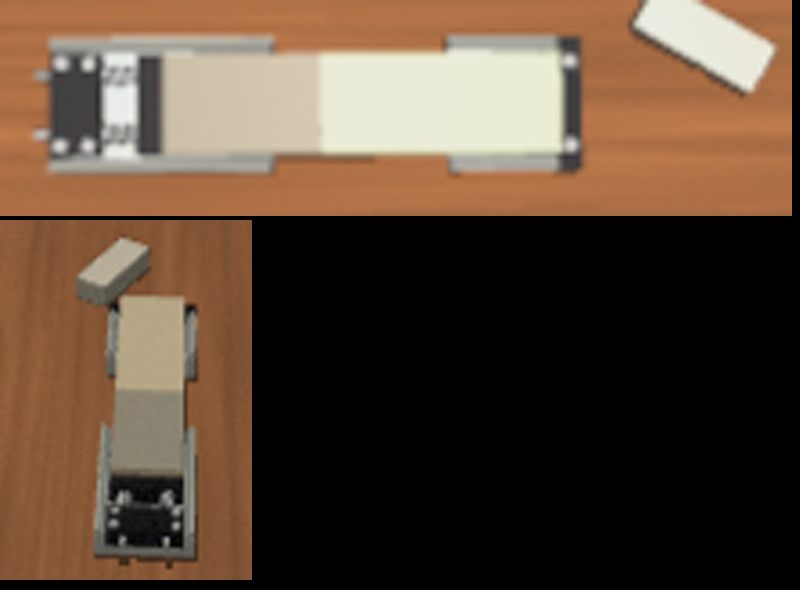

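The stone is seated with its grey worn end at the jaw (crop x 160–320). The cream end is against the stop (562), the jaw is where it started, and the other items have not moved.

```bash
python3 -c "
from h import *
print(job_done())"
```

```text
the job is handed in; nothing more can be done
None
```

The whetstone is turned end for end and handed in at about 19 s: worn end at the sprung jaw, both ends pressed down to seated height, full end held against the fixed stop, and the jars, knife and dressing stone unmoved in the camera images.

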